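# Mount the collared shaft in the gear on the sloping stand

### The arm

A 6-joint arm with a two-finger parallel gripper is mounted at the origin on the work surface. World frame = base frame: x ahead of the robot, y to its left, z up, the work surface at z = 0. Lengths are in mm, angles in rad, forces in N, time in s.
With the tool pointing down it reaches from about 250 to 775 mm from the base axis. Payload 4 kg.
Tool frame: the origin (TCP) lies on the centre line of the jaws, within the pads' length; the fingertips stand 25 mm ahead of it and the grasp point (between the pads) lies 6 mm ahead of it; z points along the fingers, y is the line along which they close (so a half turn about z gives the same grasp; the last joint's range is limited). The gripper opens to 94 mm and grips with 3 to 60 N. Pads are 16 mm wide; open, the fingers measure 119 mm over their backs; the gripper's body (75 mm by 177 mm) begins 78 mm behind the grasp point.
Start: joints at [-1.23, 0.087, 1.371, -0, 1.684, -0.103], TCP at [236.155, -496.738, 230.506] pointing down, gripper open.
Joint ranges: [-3.1, 3.1], [-0.76, 2.03], [0.27, 2.55], [-1.08, 4.22], [0.17, 2.65], [-2.57, 2.57]. Speed limits (rad/s): [2.79, 2.79, 3.14, 3.14, 3.14, 3.14].

### API

Orientations are given as a 3x3 rotation matrix whose columns are the frame's x, y, z axes.
In Python, from cell import monitor, viewer, robot gives the robot as it stands.
- The arm moves only by the tool move_arm, never from a script. Its argument "steps" is a list of rows, each an object with "hand": the closure, from 0 (fully open) to 1 (shut); "delta_pos": the shift along the tool's x, y, z in mm, a list of three; "dr": the turn, a rotation vector about the tool's x, y, z in rad, a list of three. In form: [{"hand": hand, "delta_pos": [dx, dy, dz], "dr": [wx, wy, wz]}, ...]. A call has exactly 10 rows; each row is the pose to reach, as a shift and turn from the pose commanded when the call began, along the tool's axes at that moment; what a row does not reach only later rows make up. A row lasts 1/10 s, in which the tool goes at most 50 mm and 8.59 degrees, less where a joint would pass 70% of its speed; a pose out of reach is approached as far as the arm can. A call with a gripper value outside its range is refused whole. The fingers move at their own pace and stop on an object; the grip force is fixed at half the most. Time passes only in rows, so rows that repeat a pose let the fingers close, or fill a call up. It gives the time, the measured TCP pose, the force, the opening and the grip force at its end, in the units of the state.
- monitor.get_state(): the state, without advancing time (a new reading comes with each control period).
- viewer.grab_frame(name): name is "scene" or "top" or "wrist"; returns a dict with "color" (420x560x3 uint8, red, green, blue), "intrinsics" (3x3 intrinsics, pixels), "T" (4x4, takes a point from camera to world coordinates). Camera axes: x right, y down, z forward; pixel columns grow to the right and rows downward; lengths in mm; the calibration is good to about 2 mm. A picture is of the moment at which its call begins. There is no depth.
- robot.finish_job(): hands the job in; it is judged then, once.
The state is a dict: "t": time; "joints": joint angles; "joint_velocities": joint speeds; "tau": joint torques, N m; "tool_pos": TCP position; "orientation": TCP orientation; "ft_force": force on the tool from outside, world axes, zero at the start; "torque": the same for the moment, N m; "opening": finger opening in mm; "finger_force": force on a finger pad.
Only numpy, scipy, OpenCV 4.12 (cv2) and the standard library are available. Lean on these libraries where they do the work, as an engineer would, in place of code of your own. Each camera call takes 0.05 s, during which the arm holds its last target. There are 200 camera calls.

### The job

Take the collared shaft out of the wooden rack and push its long end through the bore of the gear on the sloping stand, until the collar sits flat on the gear. Then swing the stand's keeper arm all the way round over the collar to lock the shaft in. Leave the other two shafts, the loose bevel gear and the tin as they are.

Things in the scene. Friction and masses are not known exactly. Their poses are not given: they have to be found in the camera images.
- shaft: Bare steel shaft, the only one with a collar, upright in any one of the rack's sockets. 150 mm long: journal 20 mm in diameter from 0 to 80 mm (lowest 3 mm tapered), collar 48 mm in diameter from 80 to 90 mm, grip stem 22 mm in diameter from 90 to 150 mm. About 0.45 kg. Origin: centre of the journal's end face (the tip, at the bottom); z runs along the shaft to the stem.
- shaft_seat (a point): Centre of the underside of the shaft's collar, 80 mm from the tip along the shaft's z.
- rack: Fixed wooden block, 75 x 270 x 60 mm high, with three square sockets in its top, 23 mm wide, 45 mm deep (floor 15 mm above the table), 85 mm apart in a row along its y (at -85, 0 and 85 mm). Origin: centre of the underside. One shaft stands in each socket.
- stepped_shaft: Bystander in the rack: steel shaft without collar, 120 mm long, 20 mm in diameter up to 60 mm, then 30 mm. Origin: centre of its lower end, z up.
- plain_shaft: Bystander in the rack: plain steel shaft without collar, 130 mm long, 20 mm in diameter. Origin: centre of its lower end, z up.
- stand: Fixed grey steel stand, base 220 x 230 x 12 mm. Its face plate, 200 x 200 x 10 mm, is hinged at its front edge 50 mm above the table, 90 mm before the origin (-x), and slopes up to +x. Two upright cheeks (50 x 10 mm, top 152 mm above the table) flank the plate at y = +-107 mm, x = 75 mm. Origin: centre of the base's underside.
- face (a joint): Slope of the face plate from horizontal (rad), between 0.37 and 0.54, rising away from the stand's front. Its hinge is clamped stiff: it need not be moved.
- bore (a point): Centre of the bore's mouth on the upper face of the gear. z points out of the bore, square to the face plate; x up the slope, y to the left along the face. The steel gear is bolted on the plate, 30 mm thick, 114 mm over its teeth. The bore is a through hole 24 mm in diameter; the plate behind has a wider hole, so the shaft passes right through.
- keeper (a joint): Swing angle (rad) of the keeper about its pivot (axis along the bore's z): 0 = closed, against its stop, the arm lying over the collar's upslope edge; grows to 1.4 as the arm swings up the slope, away from the bore. Stays where it is left (friction, about 1.5 N at the peg).
- keeper_pivot (a point): Pivot of the keeper arm, at the arm's top: 22 mm upslope (x), 62 mm left (y) and 20 mm above (z) the bore point. The dark steel arm is 12 mm wide, 6 mm thick, its underside 14 mm above the gear's face (4 mm over the seated collar); closed, it points along the bore's -y.
- keeper_peg (a point): Centre of the top of the upright round peg near the arm's free end, 100 mm from the pivot; the peg is 14 mm in diameter and stands 36 mm up from the arm, square to the face plate. Push or pinch it to swing the keeper.
- bevel_gear: Bystander: loose dark bevel gear lying on the bench, 100 mm in diameter, 45 mm high. Origin: centre of the underside.
- tin: Bystander: closed plain metal tin, 66 mm in diameter, 110 mm high. Origin: centre of the underside.
Mind the look-alikes: they are no part of the job. Leave any green or turquoise look-alike of the shaft alone.

How it is judged (in metres and radians):
On the way, in this order (a step that is already met when the one before it is completed fails the run):
1. the collared shaft is through the gear's bore with its collar on the gear (z of shaft_seat in the frame of bore between -0.004 and 0.004 m and distance between shaft_seat and bore below 0.007 m and angle between the z axis of shaft and the z axis of bore, either way round below 0.1 rad), for 0.2 s.
2. the keeper is swung closed over the collar (value of joint keeper below 0.08 rad), for 0.2 s.
At the end, for the whole second after the job is handed in: Shaft through the bore: collar underside within 4 mm of the gear face, 7 mm of the bore centre, square within 0.1 rad, at rest; keeper closed over the collar (below 0.08 rad); other shafts, bevel gear and tin upright (0.25 rad) within 30 mm of their starts (all of step 1 and value of joint keeper below 0.08 rad and linear speed of shaft below 0.02 m/s and distance of each of stepped_shaft, plain_shaft, bevel_gear, tin from where it was at the start of the episode below 0.03 m and angle between each of stepped_shaft, plain_shaft, bevel_gear, tin's own z axis and vertical below 0.25 rad); the robot touches nothing.
It fails at once if another shaft, the bevel gear or the tin is moved by 50 mm or tipped over (distance of any of stepped_shaft, plain_shaft, bevel_gear, tin from where it was at the start of the episode above 0.05 m or angle between any of stepped_shaft, plain_shaft, bevel_gear, tin's own z axis and vertical above 0.5 rad).
It also fails if it takes over 58 s, if anything falls off the work surface, if the arm or the gripper's body presses on something with over 40 N, if the wrist force passes 120 N, or if a joint passes its speed limit or range.

## Working session

There is one attempt and no reset: what is moved stays moved. The work goes in short steps, Python scripts to look and compute and a tool call to move; the robot and the scene stay as the last step left them, time stands still between calls to the robot, and variables do not carry over. Pictures are saved under pics/ and viewed, at most 10 in all, crops included, and the job is handed in when it is done.

Besides the shell and the picture viewer there is one more tool, called after ">>>" as a command line: name --argument value ..., lists and objects as JSON in quotes. move_arm: Moves the arm, as the interface text tells. Its arguments: {"type":"object","properties":{"steps":{"type":"array","items":{"type":"object","properties":{"hand":{"type":"number"},"delta_pos":{"type":"array","items":{"type":"number"}},"dr":{"type":"array","items":{"type":"number"}}}}}},"required":["steps"]}

```bash
mkdir -p pics
python3 - <<'E'
from cell import monitor, viewer, robot
import cv2,numpy as np,pickle
s=monitor.get_state();print(s['t'],s['tool_pos'],s['orientation'],s['opening'])
fr={}
for n in ['scene','top']:
    f=viewer.grab_frame(n);fr[n]=f
    cv2.imwrite(f'pics/{n}0.png',f['color'][:,:,::-1]);print(n,f['intrinsics'],np.round(f['T'],4).tolist())
pickle.dump(fr,open('fr0.pkl','wb'))
E
```

```text
0.0 [ 235.98272421 -496.25807022  229.29653642] [[ 9.03148850e-01  4.29326879e-01 -7.65084175e-04]
 [ 4.29327510e-01 -9.03146438e-01  2.09800228e-03]
 [ 2.09745726e-04 -2.22328003e-03 -9.99997507e-01]] 94.23069195040901
scene [[479.45865847   0.         278.53545839]
 [  0.         479.45865847 210.5960454 ]
 [  0.           0.           1.        ]] [[0.7356, 0.4528, -0.5038, 1146.7262], [0.6772, -0.4745, 0.5623, -628.5686], [0.0156, -0.7549, -0.6557, 812.19], [0.0, 0.0, 0.0, 1.0]]
top [[461.68427531   0.         279.72352068]
 [  0.         461.68427531 206.72413043]
 [  0.           0.           1.        ]] [[0.0214, -0.9934, 0.1131, 519.8163], [-0.9994, -0.0182, 0.0289, -37.1709], [-0.0266, -0.1137, -0.9932, 969.2579], [0.0, 0.0, 0.0, 1.0]]
```

View pics/scene0.png

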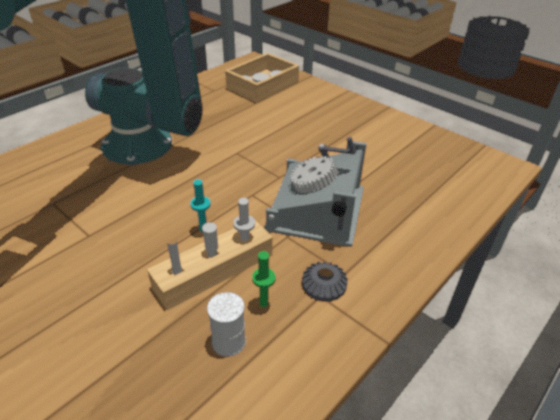

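View pics/top0.png

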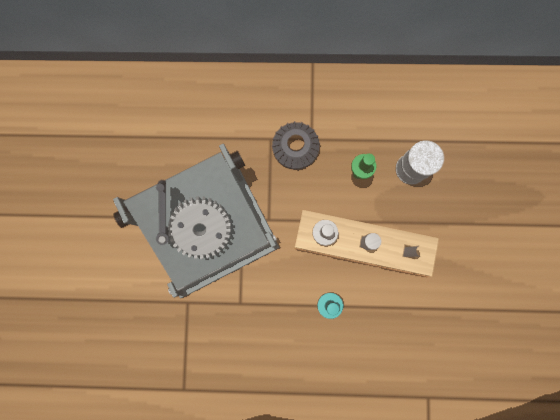

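Candidates for the shaft, as scene and top pixels:
- Bare steel with collar: (243,215) / (326,232). This one matches the description.
- Turquoise: (201,205) / (331,305). A look-alike.
- Green: (264,280) / (364,165). A look-alike.
- Stepped shaft: (210,238) / (372,242).
- Plain shaft: (174,256) / (411,252).

The stand's gear is at top (200,229). The keeper pivot is near (162,240) and the peg near (161,186). I'll check these in close crops.

Run:
```python
import cv2,pickle,numpy as np
fr=pickle.load(open('fr0.pkl','rb'))
def crop(n,x0,y0,w,h,k):
    return cv2.resize(fr[n]['color'][y0:y0+h,x0:x0+w,::-1],None,fx=k,fy=k,interpolation=cv2.INTER_CUBIC)
def grid(im,x0,y0,k):
    for v in range(0,im.shape[1]//k,10): cv2.putText(im,str(x0+v),(v*k,8),0,.3,(0,255,255)); cv2.line(im,(v*k,10),(v*k,16),(0,255,255))
    for v in range(10,im.shape[0]//k,10): cv2.putText(im,str(y0+v),(0,v*k+3),0,.3,(0,255,255))
    return im
cv2.imwrite('pics/c1.png',grid(crop('top',105,140,180,150,4)[:600],105,140,4))
a=grid(crop('scene',260,130,120,115,5),260,130,5)
cv2.imwrite('pics/c2.png',a)
b=grid(crop('top',290,205,75,60,5),290,205,5); c=grid(crop('scene',220,185,70,75,5)[:375],220,185,5)
H=375;b2=np.zeros((H,375,3),np.uint8);b2[:300]=b
cv2.imwrite('pics/c3.png',np.hstack([b2,c]))
```

```text
(no output)
```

View pics/c1.png

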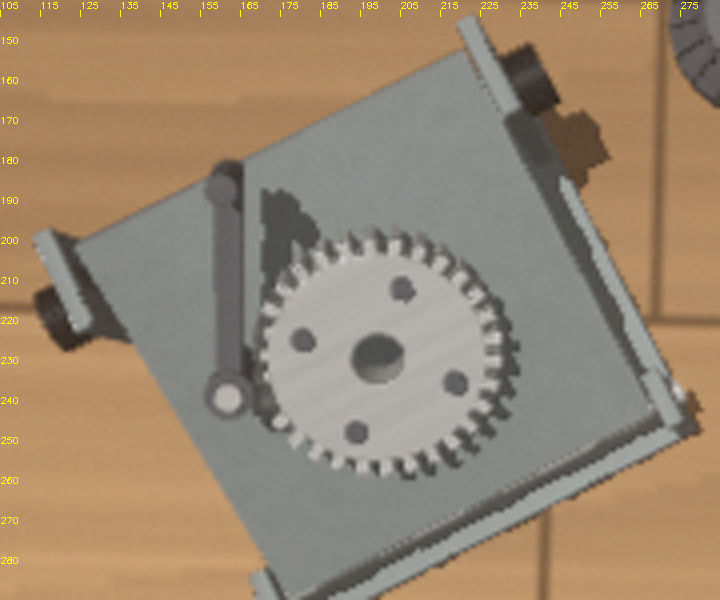

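View pics/c2.png

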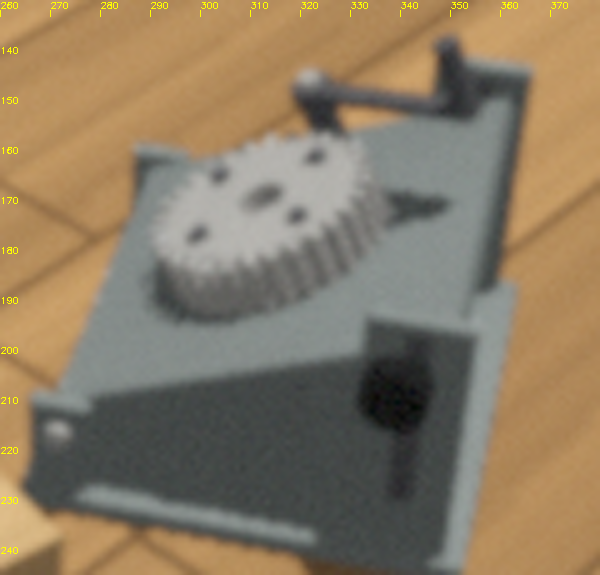

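View pics/c3.png

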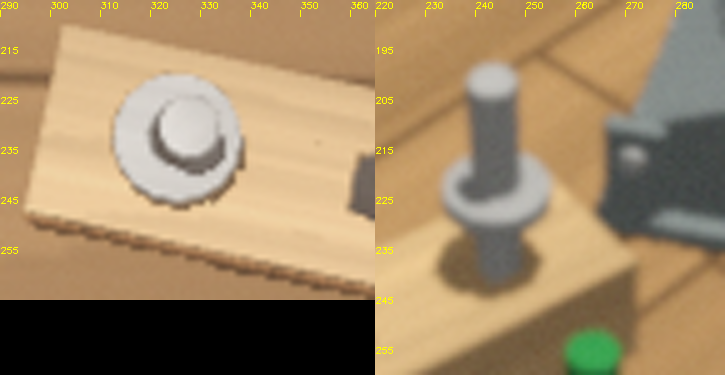

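The crops show the following:
- **Shaft:** the collared bare steel one is at the rack end nearest the stand. Its stem top is at top (327.6,229.8) and scene (243,200.6).
- **Gear and keeper, top view:** bore (199.5,229.7), pivot (161.4,239.1), peg top (160.1,186.6).
- **Gear and keeper, scene view:** bore (312,168.9), pivot (321.8,145.4), peg (349.2,138.2).

Next I'll fit the poses.

```bash
cat > h.py <<'E'
import numpy as np,pickle
from scipy.optimize import least_squares
def proj(f,p):
    T=f['T'];q=T[:3,:3].T@(np.asarray(p,float)-T[:3,3]);return (f['intrinsics']@q)[:2]/q[2]
def ray(f,u):
    T=f['T'];d=T[:3,:3]@np.linalg.inv(f['intrinsics'])@np.array([*u,1.]);return T[:3,3],d
def atz(f,u,z):
    o,d=ray(f,u);return o+d*(z-o[2])/d[2]
def Rb(yaw,s):
    c,S=np.cos(yaw),np.sin(yaw)
    return np.array([[c,-S,0],[S,c,0],[0,0,1]])@np.array([[np.cos(s),0,-np.sin(s)],[0,1,0],[np.sin(s),0,np.cos(s)]])
E
python3 - <<'E'
from h import *
fr=pickle.load(open('fr0.pkl','rb'));t,s=fr['top'],fr['scene']
for n,f,u,z in [('stem',t,(327.6,229.8),165),('stem',s,(243,200.6),165),('col',t,(325.3,232.3),103),('col',s,(243.6,222.6),105),
  ('rk',t,(302,210.),60),('rk',t,(295,247),60),('step',t,(372.5,241),135),('plain',t,(411,250),145)]: print(n,atz(f,u,z).round(1))
obs=[(t,'b',(199.5,229.7)),(s,'b',(311.8,168.8)),(t,'p',(161.4,239.1)),(s,'p',(321.8,145.4)),(t,'g',(160.1,186.6)),(s,'g',(349.2,138.2)),(t,'cl',(124.6,200.6)),(t,'cr',(220.4,152.6))]
def pts(x):
    R=Rb(x[3],x[4]);b=x[:3];k=x[5];pv=np.array([22,62,20.])
    L={'b':[0,0,0],'p':pv,'g':pv+[100*np.sin(k),-100*np.cos(k),36],'cl':[200-x[6],100,-30],'cr':[200-x[6],-100,-30]}
    return {n:b+R@np.array(v,float) for n,v in L.items()}
def res(x):
    P=pts(x);r=[(proj(f,P[n])-u) for f,n,u in obs]
    hz=x[2]-(30*np.cos(x[4])+x[6]*np.sin(x[4]))-50   # hinge at upper face or mid
    return np.r_[np.ravel(r),hz/5]
r=least_squares(res,[520,150,130,.5,.45,1,100])
print(r.x.round(3));print(r.fun.round(2));P=pts(r.x)
for n in P:print(n,P[n].round(1))
J=r.jac;print(np.sqrt(np.diag(np.linalg.inv(J.T@J))).round(3))
E
```

```text
stem [572.6 -97.9 165. ]
stem [ 573.5 -101.6  165. ]
col [571.9 -98.4 103. ]
col [ 575.2 -104.1  105. ]
rk [617.7 -55.   60. ]
rk [544.4 -42.4  60. ]
step [ 556.  -180.8  135. ]
plain [ 541.1 -246.6  145. ]
[5.70177e+02 1.34804e+02 1.22321e+02 4.88000e-01 3.93000e-01 1.06300e+00
 9.40940e+01]
[-0.13  0.39  0.34 -0.14  0.77 -0.62  0.97  1.25  0.23  0.88  0.4  -0.23
 -1.04  0.58  0.66 -0.02  1.71]
b [570.2 134.8 122.3]
p [552.3 195.5 149.2]
g [634.2 183.9 216. ]
cl [619.8 274.4 135.2]
cr [713.6  97.8 135.2]
[1.174 1.099 1.825 0.01  0.019 0.017 1.834]
```

>>> move_arm --steps '[{"hand":0,"delta_pos":[44,-20,-20],"dr":[0,0,0]},{"hand":0,"delta_pos":[88,-40,-40],"dr":[0,0,0]},{"hand":0,"delta_pos":[132,-60,-40],"dr":[0,0,0]},{"hand":0,"delta_pos":[176,-80,-40],"dr":[0,0,0]},{"hand":0,"delta_pos":[220,-100,-40],"dr":[0,0,0]},{"hand":0,"delta_pos":[264,-120,-40],"dr":[0,0,0]},{"hand":0,"delta_pos":[308,-140,-40],"dr":[0,0,0]},{"hand":0,"delta_pos":[352,-160,-40],"dr":[0,0,0]},{"hand":0,"delta_pos":[396,-180,-40],"dr":[0,0,0]},{"hand":0,"delta_pos":[435,-196,-40],"dr":[0,0,0]}]'

```text
t: 1.1
tool_pos: [545.8, -130.6, 269.9]
orientation: [[0.903, 0.43, -0.001], [0.43, -0.903, 0.0], [-0.0, -0.001, -1.0]]
ft_force: [0.7, -1.0, -0.0]
opening: 94.1
finger_force: 0.0
```

>>> move_arm --steps '[{"hand":0,"delta_pos":[30,-12,0],"dr":[0,0,0]},{"hand":0,"delta_pos":[40,-18,0],"dr":[0,0,0]},{"hand":0.3,"delta_pos":[40,-18,0],"dr":[0,0,0]},{"hand":0.3,"delta_pos":[40,-18,0],"dr":[0,0,0]},{"hand":0.3,"delta_pos":[40,-18,0],"dr":[0,0,0]},{"hand":0.3,"delta_pos":[40,-18,0],"dr":[0,0,0]},{"hand":0.3,"delta_pos":[40,-18,0],"dr":[0,0,0]},{"hand":0.3,"delta_pos":[40,-18,0],"dr":[0,0,0]},{"hand":0.3,"delta_pos":[40,-18,0],"dr":[0,0,0]},{"hand":0.3,"delta_pos":[40,-18,0],"dr":[0,0,0]}]'

```text
t: 2.1
tool_pos: [573.2, -99.6, 270.5]
orientation: [[0.903, 0.429, 0.0], [0.429, -0.903, -0.0], [-0.0, 0.0, -1.0]]
ft_force: [0.7, 0.4, -0.4]
opening: 65.6
finger_force: 0.0
```

```bash
cat >> h.py <<'E'
def st():
    from cell import monitor
    s=monitor.get_state();print('t',round(s['t'],2),'pos',s['tool_pos'].round(1) if hasattr(s['tool_pos'],'round') else s['tool_pos'],'op',round(s['opening'],1),'F',np.round(s['ft_force'],1),'ff',s['finger_force']);print(np.round(s['orientation'],4).tolist())
    return s
def snap(n,name):
    from cell import viewer
    import cv2
    f=viewer.grab_frame(n);cv2.imwrite(f'pics/{name}.png',f['color'][:,:,::-1]);pickle.dump(f,open(name+'.pkl','wb'));return f
E
python3 - <<'E'
from h import *
s=st();f=snap('wrist','w1')
R=np.array(s['orientation']);p=np.array(s['tool_pos']);T=f['T']
print('cam in tool',(R.T@(T[:3,3]-p)).round(1),(R.T@T[:3,:3]).round(3).tolist())
print('delta tool',(R.T@(np.array([573,-99.5,146])-p)).round(1))
print('expect stem top px',proj(f,[573,-99.5,165]),'collar',proj(f,[573,-99.5,105]),'bore',proj(f,[570,135,122]))
E
```

```text
t 2.1 pos [573.2 -99.6 270.5] op 65.6 F [ 0.7  0.4 -0.4] ff 0.0
[[0.9032, 0.4292, 0.0], [0.4292, -0.9032, -0.0001], [-0.0, 0.0001, -1.0]]
cam in tool [  82.3    0.2 -154.3] [[0.0, -0.96, -0.279], [1.0, 0.0, 0.0], [-0.0, -0.279, 0.96]]
delta tool [-1.000e-01 -2.000e-01  1.245e+02]
expect stem top px [275.43436864 216.1587202 ] collar [275.51313762 200.21611683] bore [ 59.72432338 108.45700488]
```

View pics/w1.png

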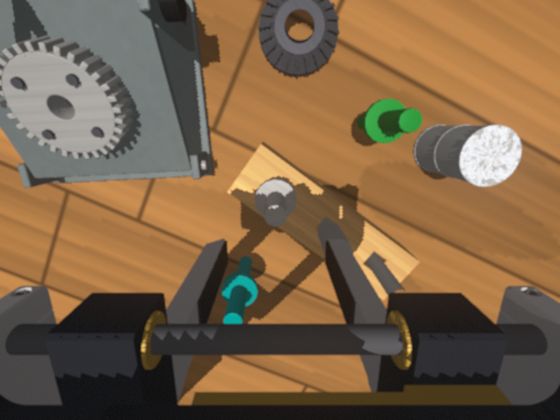

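The wrist view shows the steel stem top at (275,213), where (275.4,216) was predicted, and the bore at (61,106), where (60,108.5) was predicted. The pose is confirmed, so I'll descend and grip.

>>> move_arm --steps '[{"hand":0.3,"delta_pos":[0.5,0,30],"dr":[0,0,0]},{"hand":0.3,"delta_pos":[0.5,0,65],"dr":[0,0,0]},{"hand":0.3,"delta_pos":[0.5,0,95],"dr":[0,0,0]},{"hand":0.3,"delta_pos":[0.5,0,115],"dr":[0,0,0]},{"hand":0.3,"delta_pos":[0.5,0,124],"dr":[0,0,0]},{"hand":0.3,"delta_pos":[0.5,0,124],"dr":[0,0,0]},{"hand":1,"delta_pos":[0.5,0,124],"dr":[0,0,0]},{"hand":1,"delta_pos":[0.5,0,124],"dr":[0,0,0]},{"hand":1,"delta_pos":[0.5,0,124],"dr":[0,0,0]},{"hand":1,"delta_pos":[0.5,0,124],"dr":[0,0,0]}]'

```text
t: 3.15
tool_pos: [574.2, -99.5, 147.6]
orientation: [[0.903, 0.429, 0.002], [0.429, -0.903, -0.001], [0.001, 0.001, -1.0]]
ft_force: [0.1, -0.0, 0.1]
opening: 37.2
finger_force: 0.0
```

>>> move_arm --steps '[{"hand":1,"delta_pos":[0,0,0],"dr":[0,0,0]},{"hand":1,"delta_pos":[0,0,0],"dr":[0,0,0]},{"hand":1,"delta_pos":[0,0,0],"dr":[0,0,0]},{"hand":1,"delta_pos":[0,0,-10],"dr":[0,0,0]},{"hand":1,"delta_pos":[0,0,-25],"dr":[0,0,0]},{"hand":1,"delta_pos":[0,0,-45],"dr":[0,0,0]},{"hand":1,"delta_pos":[0,0,-70],"dr":[0,0,0]},{"hand":1,"delta_pos":[0,0,-100],"dr":[0,0,0]},{"hand":1,"delta_pos":[0,0,-124],"dr":[0,0,0]},{"hand":1,"delta_pos":[0,0,-124],"dr":[0,0,0]}]'

```text
t: 4.15
tool_pos: [575.3, -99.8, 276.2]
orientation: [[0.903, 0.429, 0.009], [0.429, -0.903, -0.003], [0.007, 0.006, -1.0]]
ft_force: [0.1, -0.4, -3.6]
opening: 21.5
finger_force: 30.0
```

```bash
cat >> h.py <<'E'
from scipy.spatial.transform import Rotation as Ro
def delta(s,pos,R):
    R0=np.array(s['orientation']);p0=np.array(s['tool_pos'])
    print('dpos',(R0.T@(np.array(pos)-p0)).round(2),'dr',Ro.from_matrix(R0.T@R).as_rotvec().round(4))
def tool(b,yaw,sl,h,ox=0,oy=0):
    B=Rb(yaw,sl);return np.array(b)+B@np.array([ox,oy,h]),B@np.diag([1,-1,-1.])
E
python3 - <<'E'
from h import *
s=st();P,R=tool([570.2,134.8,122.3],.488,.393,182);print(P);delta(s,P,R)
E
```

```text
t 4.15 pos [575.3 -99.8 276.2] op 21.5 F [ 0.1 -0.4 -3.6] ff 29.990036487579346
[[0.9031, 0.4293, 0.0092], [0.4293, -0.9031, -0.0028], [0.0072, 0.0065, -1.0]]
[508.63681869 102.12091666 290.42510883]
dpos [  26.57 -210.9   -15.42] dr [ 0.0152  0.3859 -0.0424]
```

>>> move_arm --steps '[{"hand":1,"delta_pos":[0,-15,-30],"dr":[0,0,0]},{"hand":1,"delta_pos":[0,-45,-45],"dr":[0,0.05,0]},{"hand":1,"delta_pos":[5,-85,-45],"dr":[0.005,0.12,-0.01]},{"hand":1,"delta_pos":[10,-125,-45],"dr":[0.005,0.2,-0.02]},{"hand":1,"delta_pos":[18,-160,-45],"dr":[0.01,0.28,-0.03]},{"hand":1,"delta_pos":[24,-190,-40],"dr":[0.01,0.34,-0.04]},{"hand":1,"delta_pos":[27,-205,-30],"dr":[0.01,0.38,-0.043]},{"hand":1,"delta_pos":[27.5,-211,-21],"dr":[0.01,0.393,-0.043]},{"hand":1,"delta_pos":[27.5,-211,-21],"dr":[0.01,0.393,-0.043]},{"hand":1,"delta_pos":[27.5,-211,-21],"dr":[0.01,0.393,-0.043]}]'

```text
t: 5.15
tool_pos: [507.3, 102.8, 290.2]
orientation: [[0.817, 0.469, 0.335], [0.433, -0.883, 0.18], [0.38, -0.002, -0.925]]
ft_force: [0.9, 0.1, -3.8]
opening: 21.7
finger_force: 30.0
```

Run:
```python
from h import *
import cv2
s=st();P,R=tool([570.2,134.8,122.3],.488,.393,182);delta(s,P,R)
ims=[]
fs={n:snap(n,n[0]+'2') for n in ['top','scene','wrist']}
p=np.array(s['tool_pos']);Rt=np.array(s['orientation'])
for n,f in fs.items(): print(n,'tip',proj(f,p+Rt[:,2]*132).round(1),'collar bot',proj(f,p+Rt[:,2]*52).round(1),'bore',proj(f,[570.2,134.8,122.3]).round(1))
def c(n,x0,y0,w,h,k):
    im=cv2.resize(fs[n]['color'][y0:y0+h,x0:x0+w,::-1],None,fx=k,fy=k,interpolation=cv2.INTER_CUBIC)
    for v in range(0,w,20): cv2.putText(im,str(x0+v),(v*k,8),0,.3,(0,255,255))
    for v in range(20,h,20): cv2.putText(im,str(y0+v),(0,v*k+3),0,.3,(0,255,255))
    return im
a=c('scene',265,110,100,100,4);w=cv2.resize(fs['wrist']['color'][:,:,::-1],(400,300))
b=c('top',140,165,100,100,4)
cv2.imwrite('pics/m2.png',np.hstack([a,b]))
```

```text
t 5.15 pos [507.3 102.8 290.2] op 21.7 F [ 0.9  0.1 -3.8] ff 29.989542961120605
[[0.8174, 0.4685, 0.3352], [0.4326, -0.8835, 0.1798], [0.3804, -0.0019, -0.9248]]
dpos [0.91 1.21 0.09] dr [-0.0016  0.0028 -0.0011]
top tip [198.4 239.2] collar bot [197.3 254.4] bore [199.4 230.1]
scene tip [305.1 151.4] collar bot [293.8 122.5] bore [312.1 168.7]
wrist tip [274.9 209.4] collar bot [274.6 238.4] bore [276.2 196.6]
```

View pics/m2.png

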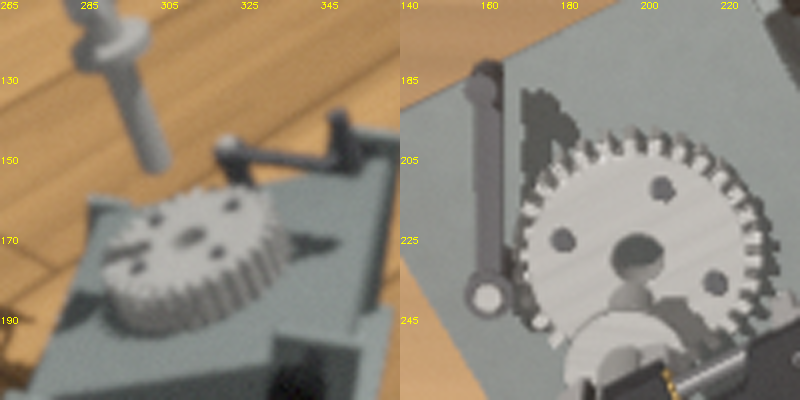

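View pics/w2.png

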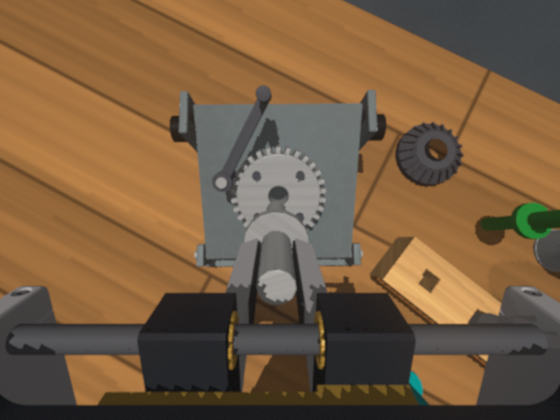

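The collared shaft is held along the tool axis and is close above the bore. In the wrist view the bore is at (278.5,193), and the shaft axis is near column 277. I'll make one combined zoom to refine this.

Run:
```python
from h import *
import cv2
def c(nm,x0,y0,w,h,k):
    f=pickle.load(open(nm+'.pkl','rb'))
    im=cv2.resize(f['color'][y0:y0+h,x0:x0+w,::-1],None,fx=k,fy=k,interpolation=cv2.INTER_CUBIC)
    for v in range(0,w,5): cv2.putText(im,str(x0+v) if v%10==0 else '.',(v*k,8),0,.3,(0,255,255))
    for v in range(5,h,5): cv2.putText(im,str(y0+v),(0,v*k+3),0,.3,(0,0,255))
    return im
A=np.vstack([np.hstack([c('w1',245,170,50,38*2,8)[:300] if 0 else c('w1',250,175,50,50,6),c('w2',253,175,50,50,6)]),np.hstack([c('s2',285,120,50,50,6),c('t2',175,215,50,50,6)])])
cv2.imwrite('pics/z3.png',A);print(A.shape)
```

```text
(600, 600, 3)
```

View pics/z3.png

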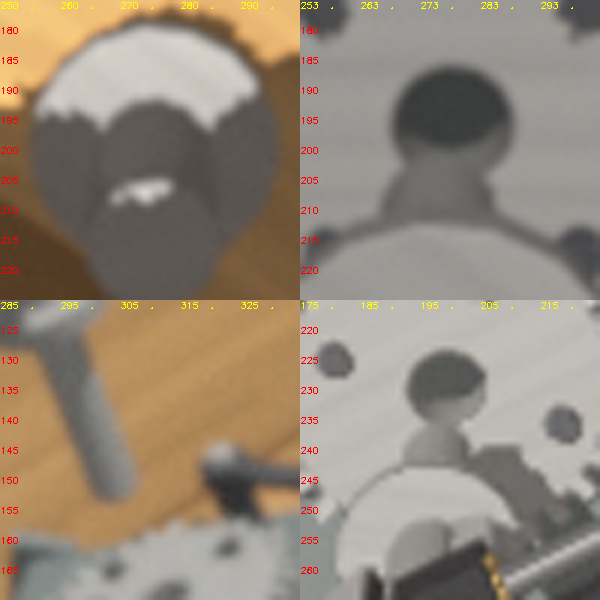

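The zoom puts the bore about 1.7 mm further upslope and 1 mm further in +y from the tip than the fit says. The wrist view has the bore centre at (278.5,196) and the tip axis at column 276. In the top view the bore is at (199.5,229.6) and the tip arc at row 235.3. I'll apply that correction and approach.

>>> move_arm --steps '[{"hand":1,"delta_pos":[2.6,2.2,0],"dr":[0,0,0]},{"hand":1,"delta_pos":[2.6,2.2,15],"dr":[0,0,0]},{"hand":1,"delta_pos":[2.6,2.2,30],"dr":[0,0,0]},{"hand":1,"delta_pos":[2.6,2.2,40],"dr":[0,0,0]},{"hand":1,"delta_pos":[2.6,2.2,45],"dr":[0,0,0]},{"hand":1,"delta_pos":[2.6,2.2,48],"dr":[0,0,0]},{"hand":1,"delta_pos":[2.6,2.2,51],"dr":[0,0,0]},{"hand":1,"delta_pos":[2.6,2.2,54],"dr":[0,0,0]},{"hand":1,"delta_pos":[2.6,2.2,57],"dr":[0,0,0]},{"hand":1,"delta_pos":[2.6,2.2,57],"dr":[0,0,0]}]'

```text
t: 6.3
tool_pos: [530.2, 112.6, 239.5]
orientation: [[0.816, 0.469, 0.337], [0.432, -0.883, 0.181], [0.383, -0.002, -0.924]]
ft_force: [0.3, 0.1, -3.9]
opening: 21.4
finger_force: 30.0
```

Run:
```python
from h import *
s=st();P,R=tool([570.2,134.8,122.3],.488,.393,125);delta(s,P,R);print('tool F',np.array(s['orientation']).T@np.array(s['ft_force']),s['torque'])
```

```text
t 6.3 pos [530.2 112.6 239.5] op 21.4 F [ 0.3  0.1 -3.9] ff 29.989850521087646
[[0.8165, 0.4686, 0.3373], [0.4325, -0.8834, 0.1805], [0.3826, -0.0015, -0.9239]]
dpos [-2.63 -0.89  0.74] dr [-0.0013  0.0004 -0.0008]
tool F [-1.1932888   0.05608139  3.76420093] [-0.25510096  0.45976722  0.00851012]
```

>>> move_arm --steps '[{"hand":1,"delta_pos":[0,0,2],"dr":[0,0,0]},{"hand":1,"delta_pos":[0,0,4],"dr":[0,0,0]},{"hand":1,"delta_pos":[0,0,6],"dr":[0,0,0]},{"hand":1,"delta_pos":[0,0,8],"dr":[0,0,0]},{"hand":1,"delta_pos":[0,0,10],"dr":[0,0,0]},{"hand":1,"delta_pos":[0,0,12],"dr":[0,0,0]},{"hand":1,"delta_pos":[0,0,14],"dr":[0,0,0]},{"hand":1,"delta_pos":[0,0,16],"dr":[0,0,0]},{"hand":1,"delta_pos":[0,0,16],"dr":[0,0,0]},{"hand":1,"delta_pos":[0,0,16],"dr":[0,0,0]}]'

```text
t: 7.3
tool_pos: [535.8, 115.4, 224.9]
orientation: [[0.816, 0.469, 0.338], [0.432, -0.883, 0.181], [0.383, -0.001, -0.924]]
ft_force: [-0.2, -0.4, -5.1]
opening: 21.2
finger_force: 30.0
```

>>> move_arm --steps '[{"hand":1,"delta_pos":[0,0,4],"dr":[0,0,0]},{"hand":1,"delta_pos":[0,0,8],"dr":[0,0,0]},{"hand":1,"delta_pos":[0,0,12],"dr":[0,0,0]},{"hand":1,"delta_pos":[0,0,16],"dr":[0,0,0]},{"hand":1,"delta_pos":[0,0,20],"dr":[0,0,0]},{"hand":1,"delta_pos":[0,0,24],"dr":[0,0,0]},{"hand":1,"delta_pos":[0,0,28],"dr":[0,0,0]},{"hand":1,"delta_pos":[0,0,32],"dr":[0,0,0]},{"hand":1,"delta_pos":[0,0,34],"dr":[0,0,0]},{"hand":1,"delta_pos":[0,0,34],"dr":[0,0,0]}]'

```text
t: 8.3
tool_pos: [547.1, 121.6, 193.1]
orientation: [[0.817, 0.469, 0.337], [0.432, -0.883, 0.181], [0.382, -0.002, -0.924]]
ft_force: [-0.6, -0.6, -4.5]
opening: 21.3
finger_force: 30.0
```

>>> move_arm --steps '[{"hand":1,"delta_pos":[0,0,3],"dr":[0,0,0]},{"hand":1,"delta_pos":[0,0,6],"dr":[0,0,0]},{"hand":1,"delta_pos":[0,0,9],"dr":[0,0,0]},{"hand":1,"delta_pos":[0,0,11],"dr":[0,0,0]},{"hand":1,"delta_pos":[0,0,13],"dr":[0,0,0]},{"hand":1,"delta_pos":[0,0,15],"dr":[0,0,0]},{"hand":1,"delta_pos":[0,0,16],"dr":[0,0,0]},{"hand":1,"delta_pos":[0,0,17],"dr":[0,0,0]},{"hand":1,"delta_pos":[0,0,18],"dr":[0,0,0]},{"hand":1,"delta_pos":[0,0,18],"dr":[0,0,0]}]'

```text
t: 9.3
tool_pos: [553.3, 124.8, 176.9]
orientation: [[0.816, 0.469, 0.338], [0.432, -0.883, 0.181], [0.383, -0.001, -0.924]]
ft_force: [-0.5, -0.7, -4.0]
opening: 21.8
finger_force: 30.0
```

Run:
```python
from h import *
s=st();P,R=tool([570.2,134.8,122.3],.488,.393,52);delta(s,P,R);print('tool F',np.array(s['orientation']).T@np.array(s['ft_force']),s['torque'])
```

```text
t 9.3 pos [553.3 124.8 176.9] op 21.8 F [-0.5 -0.7 -4. ] ff 29.989910423755646
[[0.8164, 0.4685, 0.3376], [0.4324, -0.8834, 0.1805], [0.3829, -0.0014, -0.9238]]
dpos [-2.77 -0.87  5.9 ] dr [-0.0012  0.0001 -0.0009]
tool F [-2.19725963  0.36586437  3.3984809 ] [-0.27792661  0.46493392  0.01366784]
```

Still free, with about 6 mm predicted to go. I'll keep pushing in small steps until it makes contact.

>>> move_arm --steps '[{"hand":1,"delta_pos":[0,0,0.5],"dr":[0,0,0]},{"hand":1,"delta_pos":[0,0,1],"dr":[0,0,0]},{"hand":1,"delta_pos":[0,0,2],"dr":[0,0,0]},{"hand":1,"delta_pos":[0,0,2.5],"dr":[0,0,0]},{"hand":1,"delta_pos":[0,0,3],"dr":[0,0,0]},{"hand":1,"delta_pos":[0,0,3.5],"dr":[0,0,0]},{"hand":1,"delta_pos":[0,0,4],"dr":[0,0,0]},{"hand":1,"delta_pos":[0,0,4.5],"dr":[0,0,0]},{"hand":1,"delta_pos":[0,0,5],"dr":[0,0,0]},{"hand":1,"delta_pos":[0,0,5],"dr":[0,0,0]}]'

```text
t: 10.3
tool_pos: [554.8, 125.6, 173.1]
orientation: [[0.816, 0.469, 0.338], [0.433, -0.883, 0.18], [0.383, -0.001, -0.924]]
ft_force: [-4.6, -2.4, 1.0]
opening: 22.2
finger_force: 30.0
```

>>> move_arm --steps '[{"hand":1,"delta_pos":[0,0,0.5],"dr":[0,0,0]},{"hand":1,"delta_pos":[0,0,1],"dr":[0,0,0]},{"hand":1,"delta_pos":[0,0,1],"dr":[0,0,0]},{"hand":1,"delta_pos":[0,0,1.5],"dr":[0,0,0]},{"hand":1,"delta_pos":[0,0,1.5],"dr":[0,0,0]},{"hand":1,"delta_pos":[0,0,2],"dr":[0,0,0]},{"hand":1,"delta_pos":[0,0,2],"dr":[0,0,0]},{"hand":1,"delta_pos":[0,0,2],"dr":[0,0,0]},{"hand":1,"delta_pos":[0,0,2],"dr":[0,0,0]},{"hand":1,"delta_pos":[0,0,2],"dr":[0,0,0]}]'

```text
t: 11.3
tool_pos: [554.9, 125.6, 173.0]
orientation: [[0.816, 0.469, 0.338], [0.433, -0.883, 0.18], [0.383, -0.0, -0.924]]
ft_force: [-13.3, -4.6, 9.4]
opening: 21.1
finger_force: 30.0
```

It is seated: motion stopped at the expected depth and the force rose. I'll ease off, release and retract.

>>> move_arm --steps '[{"hand":1,"delta_pos":[0,0,-2],"dr":[0,0,0]},{"hand":0.55,"delta_pos":[0,0,-2],"dr":[0,0,0]},{"hand":0.55,"delta_pos":[0,0,-2],"dr":[0,0,0]},{"hand":0.55,"delta_pos":[0,0,-2],"dr":[0,0,0]},{"hand":0.55,"delta_pos":[0,0,-2],"dr":[0,0,0]},{"hand":0.55,"delta_pos":[0,0,-2],"dr":[0,0,0]},{"hand":0.55,"delta_pos":[0,0,-10],"dr":[0,0,0]},{"hand":0.55,"delta_pos":[0,0,-30],"dr":[0,0,0]},{"hand":0.55,"delta_pos":[0,0,-60],"dr":[0,0,0]},{"hand":0.55,"delta_pos":[0,0,-80],"dr":[0,0,0]}]'

```text
t: 12.3
tool_pos: [528.7, 111.5, 247.1]
orientation: [[0.815, 0.469, 0.34], [0.432, -0.883, 0.181], [0.385, -0.0, -0.923]]
ft_force: [-0.4, 0.3, 0.9]
opening: 42.0
finger_force: 0.0
```

Run:
```python
from h import *
import cv2
s=st();b=np.array([570.2,134.8,122.3]);B=Rb(.488,.393)
b2=b+B@[2,-1,1.5]
P=b2+B@[109.4,13.4,100];R=B@np.diag([1,-1,-1.]);delta(s,P,R)
f={n:snap(n,n[0]+'4') for n in ['top','scene','wrist']}
for n in f: print(n,'peg',proj(f[n],b2+B@[109.4,13.4,56]).round(1),'stemtop',proj(f[n],b2+B@[0,0,70]).round(1))
def c(n,x0,y0,w,h,k):
    im=cv2.resize(f[n]['color'][y0:y0+h,x0:x0+w,::-1],None,fx=k,fy=k,interpolation=cv2.INTER_CUBIC)
    for v in range(0,w,10): cv2.putText(im,str(x0+v),(v*k,8),0,.3,(0,255,255))
    for v in range(10,h,10): cv2.putText(im,str(y0+v),(0,v*k+3),0,.3,(0,0,255))
    return im
cv2.imwrite('pics/m4.png',np.hstack([c('scene',275,110,90,90,4),c('wrist',200,70,110,90,4)]))
```

```text
t 12.3 pos [528.7 111.5 247.1] op 42.0 F [-0.4  0.3  0.9] ff 0.0
[[0.8153, 0.4685, 0.3404], [0.4323, -0.8835, 0.1806], [0.3853, -0.0001, -0.9228]]
dpos [107.52 -13.6   32.25] dr [ 0.     -0.0026 -0.0004]
top peg [160.2 186.3] stemtop [198.5 240.7]
scene peg [350.2 137.5] stemtop [303.2 144.2]
wrist peg [256.3  93.1] stemtop [274.3 236.7]
```

View pics/m4.png

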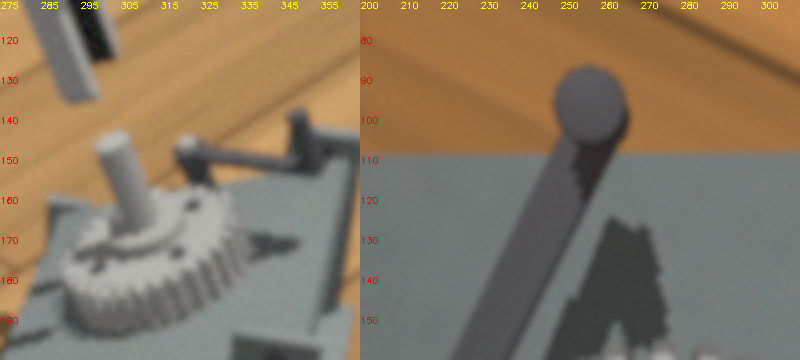

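The collar sits flat on the gear, with the stem top at scene (303,144). In the wrist view the peg top is at (257,95), where (256,93) was predicted. I'll go over the peg and pinch it.

>>> move_arm --steps '[{"hand":0.5,"delta_pos":[35,-5,0],"dr":[0,0,0]},{"hand":0.5,"delta_pos":[75,-10,5],"dr":[0,0,0]},{"hand":0.5,"delta_pos":[106.5,-13.5,15],"dr":[0,0,0]},{"hand":0.5,"delta_pos":[106.5,-13.5,30],"dr":[0,0,0]},{"hand":0.5,"delta_pos":[106.5,-13.5,45],"dr":[0,0,0]},{"hand":0.5,"delta_pos":[106.5,-13.5,58],"dr":[0,0,0]},{"hand":0.5,"delta_pos":[106.5,-13.5,68],"dr":[0,0,0]},{"hand":0.5,"delta_pos":[106.5,-13.5,74],"dr":[0,0,0]},{"hand":0.5,"delta_pos":[106.5,-13.5,75],"dr":[0,0,0]},{"hand":0.5,"delta_pos":[106.5,-13.5,75],"dr":[0,0,0]}]'

```text
t: 13.45
tool_pos: [634.6, 183.0, 216.3]
orientation: [[0.816, 0.468, 0.338], [0.432, -0.884, 0.181], [0.384, -0.001, -0.924]]
ft_force: [0.4, -0.9, -0.6]
opening: 47.0
finger_force: 0.0
```

>>> move_arm --steps '[{"hand":1,"delta_pos":[0,0,0],"dr":[0,0,0]},{"hand":1,"delta_pos":[0,0,0],"dr":[0,0,0]},{"hand":1,"delta_pos":[0,0,0],"dr":[0,0,0]},{"hand":1,"delta_pos":[0,0,0],"dr":[0,0,0]},{"hand":1,"delta_pos":[0,0,0],"dr":[0,0,0]},{"hand":1,"delta_pos":[0,0,0],"dr":[0,0,0]},{"hand":1,"delta_pos":[0,0,0],"dr":[0,0,0]},{"hand":1,"delta_pos":[0,0,0],"dr":[0,0,0]},{"hand":1,"delta_pos":[0,0,0],"dr":[0,0,0]},{"hand":1,"delta_pos":[0,0,0],"dr":[0,0,0]}]'

```text
t: 14.45
tool_pos: [634.8, 183.1, 216.2]
orientation: [[0.816, 0.468, 0.338], [0.432, -0.883, 0.181], [0.383, -0.001, -0.924]]
ft_force: [-0.2, -0.8, 1.5]
opening: 13.5
finger_force: 30.0
```

Run:
```python
from h import *
s=st();b=np.array([570.2,134.8,122.3]);B=Rb(.488,.393);b2=b+B@[2,-1,1.5]
print('bore frame',(B.T@(np.array(s['tool_pos'])-b2)).round(1))
k0=1.063
for k in np.linspace(k0,-.03,21)[1:]: print((100*(np.sin(k)-np.sin(k0))).round(1),(100*(np.cos(k)-np.cos(k0))).round(1),end='; ')
```

```text
t 14.45 pos [634.8 183.1 216.2] op 13.5 F [-0.2 -0.8  1.5] ff 30.000393390655518
[[0.8161, 0.4685, 0.3383], [0.4323, -0.8835, 0.1805], [0.3835, -0.001, -0.9236]]
bore frame [107.6  13.4  54.8]
-2.8 4.7; -5.8 9.2; -9.1 13.6; -12.6 17.8; -16.4 21.8; -20.3 25.6; -24.5 29.1; -28.8 32.4; -33.3 35.5; -38.0 38.3; -42.8 40.9; -47.8 43.2; -52.9 45.2; -58.0 47.0; -63.3 48.4; -68.6 49.6; -74.0 50.5; -79.5 51.1; -84.9 51.3; -90.4 51.3;
```

>>> move_arm --steps '[{"hand":1,"delta_pos":[-2.8,4.7,0],"dr":[0,0,0]},{"hand":1,"delta_pos":[-5.8,9.2,0],"dr":[0,0,0]},{"hand":1,"delta_pos":[-9.1,13.6,0],"dr":[0,0,0]},{"hand":1,"delta_pos":[-12.6,17.8,0],"dr":[0,0,0]},{"hand":1,"delta_pos":[-16.4,21.8,0],"dr":[0,0,0]},{"hand":1,"delta_pos":[-20.3,25.6,0],"dr":[0,0,0]},{"hand":1,"delta_pos":[-24.5,29.1,0],"dr":[0,0,0]},{"hand":1,"delta_pos":[-28.8,32.4,0],"dr":[0,0,0]},{"hand":1,"delta_pos":[-33.3,35.5,0],"dr":[0,0,0]},{"hand":1,"delta_pos":[-38,38.3,0],"dr":[0,0,0]}]'

```text
t: 15.45
tool_pos: [621.1, 132.7, 200.8]
orientation: [[0.817, 0.469, 0.337], [0.432, -0.883, 0.181], [0.382, -0.002, -0.924]]
ft_force: [-0.6, 4.8, 1.7]
opening: 13.5
finger_force: 30.0
```

>>> move_arm --steps '[{"hand":1,"delta_pos":[-4.8,2.6,0],"dr":[0,0,0]},{"hand":1,"delta_pos":[-9.8,4.9,0],"dr":[0,0,0]},{"hand":1,"delta_pos":[-14.9,6.9,0],"dr":[0,0,0]},{"hand":1,"delta_pos":[-20,8.7,0],"dr":[0,0,0]},{"hand":1,"delta_pos":[-25.3,10.1,0],"dr":[0,0,0]},{"hand":1,"delta_pos":[-30.6,11.3,0],"dr":[0,0,0]},{"hand":1,"delta_pos":[-36,12.2,0],"dr":[0,0,0]},{"hand":1,"delta_pos":[-41.5,12.8,0],"dr":[0,0,0]},{"hand":1,"delta_pos":[-45,13,0],"dr":[0,0,0]},{"hand":1,"delta_pos":[-45,13,0],"dr":[0,0,0]}]'

```text
t: 16.45
tool_pos: [590.5, 101.0, 182.9]
orientation: [[0.817, 0.468, 0.337], [0.432, -0.884, 0.179], [0.382, -0.001, -0.924]]
ft_force: [2.5, 1.5, -2.6]
opening: 13.3
finger_force: 30.0
```

Run:
```python
from h import *
s=st();b=np.array([570.2,134.8,122.3]);B=Rb(.488,.393);b2=b+B@[2,-1,1.5]
print('bore frame',(B.T@(np.array(s['tool_pos'])-b2)).round(1),'F',(B.T@np.array(s['ft_force'])).round(1))
```

```text
t 16.45 pos [590.5 101.  182.9] op 13.3 F [ 2.5  1.5 -2.6] ff 29.99455153942108
[[0.8171, 0.4678, 0.3369], [0.4323, -0.8838, 0.1789], [0.3815, -0.0006, -0.9244]]
bore frame [ 23.1 -38.4  53.7] F [ 1.7  0.2 -3.5]
```

>>> move_arm --steps '[{"hand":1,"delta_pos":[-1,0,0],"dr":[0,0,0]},{"hand":1,"delta_pos":[-2,0,0],"dr":[0,0,0]},{"hand":1,"delta_pos":[-3,0,0],"dr":[0,0,0]},{"hand":1,"delta_pos":[-4,0,0],"dr":[0,0,0]},{"hand":1,"delta_pos":[-5,0,0],"dr":[0,0,0]},{"hand":1,"delta_pos":[-5,0,0],"dr":[0,0,0]},{"hand":1,"delta_pos":[-5,0,0],"dr":[0,0,0]},{"hand":1,"delta_pos":[-5,0,0],"dr":[0,0,0]},{"hand":1,"delta_pos":[-5,0,0],"dr":[0,0,0]},{"hand":1,"delta_pos":[-5,0,0],"dr":[0,0,0]}]'

```text
t: 17.45
tool_pos: [587.3, 99.0, 181.4]
orientation: [[0.817, 0.468, 0.338], [0.432, -0.884, 0.179], [0.383, -0.0, -0.924]]
ft_force: [4.0, 3.2, -4.5]
opening: 13.1
finger_force: 30.0
```

Run:
```python
from h import *
s=st();b=np.array([570.2,134.8,122.3]);B=Rb(.488,.393);b2=b+B@[2,-1,1.5]
print('bore frame',(B.T@(np.array(s['tool_pos'])-b2)).round(1),'F',(B.T@np.array(s['ft_force'])).round(1))
```

```text
t 17.45 pos [587.3  99.  181.4] op 13.1 F [ 4.   3.2 -4.5] ff 29.992331564426422
[[0.8166, 0.4678, 0.3381], [0.4322, -0.8838, 0.179], [0.3825, -0.0, -0.9239]]
bore frame [ 19.  -38.6  53.7] F [ 3.   0.9 -6.1]
```

>>> move_arm --steps '[{"hand":1,"delta_pos":[-1,0,0],"dr":[0,0,0]},{"hand":1,"delta_pos":[-2,0,0],"dr":[0,0,0]},{"hand":1,"delta_pos":[-3,0,0],"dr":[0,0,0]},{"hand":1,"delta_pos":[-4,0,0],"dr":[0,0,0]},{"hand":1,"delta_pos":[-5,0,0],"dr":[0,0,0]},{"hand":1,"delta_pos":[-5,0,0],"dr":[0,0,0]},{"hand":1,"delta_pos":[-5,0,0],"dr":[0,0,0]},{"hand":1,"delta_pos":[-5,0,0],"dr":[0,0,0]},{"hand":1,"delta_pos":[-5,0,0],"dr":[0,0,0]},{"hand":1,"delta_pos":[-5,0,0],"dr":[0,0,0]}]'

```text
t: 18.45
tool_pos: [583.6, 96.9, 179.6]
orientation: [[0.816, 0.468, 0.339], [0.432, -0.884, 0.179], [0.383, 0.001, -0.924]]
ft_force: [5.7, 2.9, -5.9]
opening: 13.6
finger_force: 30.0
```

Run:
```python
from h import *
s=st();b=np.array([570.2,134.8,122.3]);B=Rb(.488,.393);b2=b+B@[2,-1,1.5]
print('bore frame',(B.T@(np.array(s['tool_pos'])-b2)).round(1),'F',(B.T@np.array(s['ft_force'])).round(1))
```

```text
t 18.45 pos [583.6  96.9 179.6] op 13.6 F [ 5.7  2.9 -5.9] ff 29.991644024848938
[[0.8161, 0.468, 0.3391], [0.4324, -0.8837, 0.179], [0.3834, 0.0005, -0.9236]]
bore frame [ 14.5 -38.7  53.7] F [ 3.7 -0.1 -7.9]
```

>>> move_arm --steps '[{"hand":0.76,"delta_pos":[1,0,0],"dr":[0,0,0]},{"hand":0.76,"delta_pos":[1,0,0],"dr":[0,0,0]},{"hand":0.76,"delta_pos":[1,0,0],"dr":[0,0,0]},{"hand":0.76,"delta_pos":[1,0,-5],"dr":[0,0,0]},{"hand":0.76,"delta_pos":[1,0,-20],"dr":[0,0,0]},{"hand":0.76,"delta_pos":[1,0,-40],"dr":[0,0,0]},{"hand":0.76,"delta_pos":[1,0,-55],"dr":[0,0,0]},{"hand":1,"delta_pos":[30,0,-65],"dr":[0,0,0]},{"hand":1,"delta_pos":[55,0,-65],"dr":[0,0,0]},{"hand":1,"delta_pos":[55,0,-65],"dr":[0,0,0]}]'

```text
t: 19.45
tool_pos: [607.7, 110.2, 264.9]
orientation: [[0.814, 0.469, 0.343], [0.433, -0.883, 0.181], [0.388, 0.001, -0.922]]
ft_force: [-0.7, -0.7, -0.6]
opening: 2.1
finger_force: 0.0
```

Run:
```python
from h import *
import cv2
s=st();b=np.array([570.2,134.8,122.3]);B=Rb(.488,.393);b2=b+B@[2,-1,1.5]
print('bore frame',(B.T@(np.array(s['tool_pos'])-b2)).round(1))
f=snap('scene','s5');snap('top','t5');snap('wrist','w5')
for k in (0,.05,.1,.15): 
  pk=b2+B@np.array([22+100*np.sin(k),62-100*np.cos(k),56.]);print(k,proj(f,pk).round(1))
# peg: dark pixels new vs previous frame (s4)
o=pickle.load(open('s4.pkl','rb'))['color'].astype(int);g=f['color'].astype(int)
d=(g.mean(2)<75)&(o.mean(2)-g.mean(2)>25)
n,l,stt,c=cv2.connectedComponentsWithStats(d.astype(np.uint8))
for i in range(1,n):
  if stt[i,4]>15: print(stt[i],c[i].round(1))
sub=g.mean(2)[135:185,310:345].astype(int)
for r in sub[::2]: print(' '.join('%3d'%v for v in r))
```

```text
t 19.45 pos [607.7 110.2 264.9] op 2.1 F [-0.7 -0.7 -0.6] ff 0.0
[[0.8137, 0.4693, 0.3429], [0.433, -0.883, 0.181], [0.3877, 0.0012, -0.9218]]
bore frame [ 72.6 -38.3 122. ]
0 [310.4 156.3]
0.05 [312.5 155.9]
0.1 [314.5 155.4]
0.15 [316.6 154.9]
[258   0  33  17 185] [271.7   3.8]
[265  18  30  31 399] [277.1  33.1]
[187  35   5   5  16] [189.3  36.7]
[291  38  12   6  38] [296.4  40.4]
[283  42   7   7  36] [285.7  44.8]
[253  44   8   5  24] [256.7  46.3]
[296  48  17  16  90] [304.4  56.6]
[278  59  17   9 108] [284.9  62.9]
[281  62  46  46 890] [305.4  86.3]
[144  69  26  12 146] [157.2  73.5]
[102  78   9   7  37] [105.4  81.6]
[307 157  11  16  81] [311.9 164.5]
[136 166  20  11  44] [145.4 171.4]
[178 176  17  20 186] [187.9 185.8]
[272 182  36  30 338] [286.8 196. ]
[202 184   8   7  32] [205.  186.9]
[212 212  34  19 289] [228.7 220.1]
[260 218   5   6  19] [262.2 220.7]
[273 236  16  10  93] [280.1 241.1]
147 147 148 146 145 140 139 135 121 115 109 107 108 109 109 112 127 144 145 138 138 138 135 136 137 135 134 133 132 132 132 129 124 120 115
147 145 143 140 138 137 136 13
[... 2629 characters left out ...]

158 145 117  97  94  98 112 133 142 153 163 171 175 166 146 133 135 135 122 108 114 125 122 114 122 131 132 139 144 145 144 142 143 146 143
129 112 102  93  91  96  97 101 114 129 136 142 146 148 130 114 102 116 126 120 107 114 129 125 118 133 138 143 145 141 142 144 144 144 143
 97  93  96  96  97  99  95 101 113 122 120 110 108 118 122 115 107 107 123 125 117 110 119 131 133 138 141 143 145 143 145 144 145 145 144
 96  99 100 100 102  96  96  99 105 114 118 108 102 106 118 122 116 105 105 124 124 118 119 133 141 142 145 144 145 145 145 145 145 144 145
 96  96  94  99  98 101  98  98  99 105 118 117 111 103 105 117 120 108  99 111 129 140 141 142 142 145 145 144 143 144 143 143 145 144 145
```

Numerically, the peg now lies near the predicted closed position. To be sure, I'll press it against its stop with closed fingers from the upslope side.

>>> move_arm --steps '[{"hand":1,"delta_pos":[-15,0,10],"dr":[0,0,0]},{"hand":1,"delta_pos":[-21,0,30],"dr":[0,0,0]},{"hand":1,"delta_pos":[-21,0,50],"dr":[0,0,0]},{"hand":1,"delta_pos":[-21,0,65],"dr":[0,0,0]},{"hand":1,"delta_pos":[-21,0,69],"dr":[0,0,0]},{"hand":1,"delta_pos":[-24,0,69],"dr":[0,0,0]},{"hand":1,"delta_pos":[-27,0,69],"dr":[0,0,0]},{"hand":1,"delta_pos":[-30,0,69],"dr":[0,0,0]},{"hand":1,"delta_pos":[-32,0,69],"dr":[0,0,0]},{"hand":1,"delta_pos":[-32,0,69],"dr":[0,0,0]}]'

```text
t: 20.6
tool_pos: [602.8, 108.1, 186.0]
orientation: [[0.816, 0.468, 0.339], [0.432, -0.884, 0.18], [0.384, -0.001, -0.923]]
ft_force: [-0.2, 0.3, 0.7]
opening: 0.5
finger_force: 0.0
```

>>> move_arm --steps '[{"hand":1,"delta_pos":[-0.5,0,0],"dr":[0,0,0]},{"hand":1,"delta_pos":[-1,0,0],"dr":[0,0,0]},{"hand":1,"delta_pos":[-1.5,0,0],"dr":[0,0,0]},{"hand":1,"delta_pos":[-2,0,0],"dr":[0,0,0]},{"hand":1,"delta_pos":[-2.5,0,0],"dr":[0,0,0]},{"hand":1,"delta_pos":[-3,0,0],"dr":[0,0,0]},{"hand":1,"delta_pos":[-3.5,0,0],"dr":[0,0,0]},{"hand":1,"delta_pos":[-4,0,0],"dr":[0,0,0]},{"hand":1,"delta_pos":[-4,0,0],"dr":[0,0,0]},{"hand":1,"delta_pos":[-4,0,0],"dr":[0,0,0]}]'

```text
t: 21.6
tool_pos: [601.8, 107.6, 185.4]
orientation: [[0.814, 0.468, 0.343], [0.431, -0.884, 0.183], [0.389, -0.001, -0.921]]
ft_force: [8.5, 4.2, -0.6]
opening: 0.6
finger_force: 3.9
```

Run:
```python
from h import *
s=st();b=np.array([570.2,134.8,122.3]);B=Rb(.488,.393);b2=b+B@[2,-1,1.5]
print('bore frame',(B.T@(np.array(s['tool_pos'])-b2)).round(1),'F',(B.T@np.array(s['ft_force'])).round(1))
```

```text
t 21.6 pos [601.8 107.6 185.4] op 0.6 F [ 8.5  4.2 -0.6] ff 3.877963274717331
[[0.8141, 0.4684, 0.3434], [0.4312, -0.8835, 0.1828], [0.389, -0.0007, -0.9212]]
bore frame [ 36.2 -37.8  51. ] F [ 8.5 -0.3 -4.2]
```

It is blocked at x = 36 mm (37 expected) with 8.5 N against 1.5 N of friction, so the keeper is on its stop. I'll back off and retract.

>>> move_arm --steps '[{"hand":1,"delta_pos":[5,0,0],"dr":[0,0,0]},{"hand":1,"delta_pos":[15,0,0],"dr":[0,0,0]},{"hand":1,"delta_pos":[20,0,-5],"dr":[0,0,0]},{"hand":1,"delta_pos":[20,0,-35],"dr":[0,0,0]},{"hand":1,"delta_pos":[20,0,-75],"dr":[0,0,0]},{"hand":1,"delta_pos":[20,0,-110],"dr":[0,0,0]},{"hand":1,"delta_pos":[20,0,-120],"dr":[0,0,0]},{"hand":1,"delta_pos":[20,0,-120],"dr":[0,0,0]},{"hand":1,"delta_pos":[20,0,-120],"dr":[0,0,0]},{"hand":1,"delta_pos":[20,0,-120],"dr":[0,0,0]}]'

```text
t: 22.6
tool_pos: [574.8, 93.7, 299.1]
orientation: [[0.818, 0.469, 0.333], [0.432, -0.883, 0.181], [0.379, -0.004, -0.925]]
ft_force: [0.3, -0.6, 0.5]
opening: 0.4
finger_force: 0.0
```

Run:
```python
from h import *
import cv2
s=st();f=snap('scene','s6')
o=pickle.load(open('s4.pkl','rb'))['color'].astype(int);g=f['color'].astype(int)
# shaft stem region unchanged since seating, peg location
a=cv2.cvtColor(o.astype(np.uint8),7)[138:160,296:306];r=cv2.matchTemplate(cv2.cvtColor(g.astype(np.uint8),7)[128:172,286:318],a,cv2.TM_CCOEFF_NORMED);print('stem shift',np.array(cv2.minMaxLoc(r)[3])-10,r.max())
for nm in ('fr0',):
  z=pickle.load(open('fr0.pkl','rb'))['scene']['color'].astype(int)
  for n,(x0,x1,y0,y1) in {'stepped':(200,222,220,255),'plain':(166,184,238,272),'bevel':(300,350,262,300),'tin':(208,246,294,354)}.items(): print(n,'mean abs diff',np.abs(g-z)[y0:y1,x0:x1].mean().round(1))
```

```text
t 22.6 pos [574.8  93.7 299.1] op 0.4 F [ 0.3 -0.6  0.5] ff 0.0
[[0.8182, 0.4687, 0.333], [0.4325, -0.8833, 0.1807], [0.3788, -0.0038, -0.9255]]
stem shift [0 0] 0.9967439
stepped mean abs diff 11.1
plain mean abs diff 1.8
bevel mean abs diff 2.1
tin mean abs diff 1.7
```

Run:
```python
from h import *
import cv2
z=cv2.cvtColor(pickle.load(open('fr0.pkl','rb'))['scene']['color'],7);g=cv2.cvtColor(pickle.load(open('s6.pkl','rb'))['color'],7)
r=cv2.matchTemplate(g[212:263,190:232],z[222:253,200:222],cv2.TM_CCOEFF_NORMED);print(np.array(cv2.minMaxLoc(r)[3])-10,r.max())
from cell import robot
if r.max()>.7 and max(abs(np.array(cv2.minMaxLoc(r)[3])-10))<=2: print(robot.finish_job())
```

```text
[0 0] 0.8512973
the job is handed in; nothing more can be done
None
```

The collared shaft is seated in the gear's bore with the keeper closed over it, and no movement showed in the other shafts, bevel gear or tin in the final image; I handed the job in at about 23 s, but the hand-in call returned no verdict.

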